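# Clear and work the portion press, parking things on a crowded board

### The job

Take the shaker off the portion press and stand it in a free space on the crowded green board; then take the tamper from its sloping rest and press the sprung plate squarely down to its stop, holding it there for a moment; finally stand the tamper upright in another free space on the green board. Set both down on their feet (do not drop them), with the whole foot on the board, and at no time let the robot or anything it carries touch the other things on that board, nor let the tamper touch the shaker.

Things in the scene. Friction and masses are not known exactly. Their poses are not given: they have to be found in the camera images.
- board: Green cutting board, 270 x 270 mm, 15 mm thick, fixed to the table. Origin at the centre of its underside (table level), x and y along its sides, z up; things stand on its top, 15 mm above the origin. Nine places in a rough 3 by 3 grid, about 86 mm apart, are taken by seven bystanders; two of them are free.
- plate_top (a point): Centre of the top face of the portion press's white sprung plate (84 mm across), z up, 62 mm above the table at rest. Round it stands a fixed steel ring, inner diameter 92 mm, outer 106 mm, its rim 58 mm above the table, on a 130 mm square grey base 14 mm thick. The tamper's foot goes inside the ring.
- plate (a joint): Travel of the sprung plate, m: 0 up (rest), 0.014 down at its stop. It takes about 6 N to start and 13 N at the stop, and springs back when let go.
- shaker_center (a point): Shaker: upright aluminium cylinder, 52 mm across, with a yellow cap (53 mm across) from 88 mm up to the top at 110 mm. It starts standing on the press's sprung plate. This point is its centre, 55 mm above its foot; z points to the cap.
- tamper_center (a point): Tamper: steel foot disc 58 mm across and 22 mm thick, a 10 mm long neck 20 mm across, then a straight dark wooden handle 28 mm across up to the top, 130 mm above the underside of the foot. About 0.4 kg, most of it in the foot. This point is on its axis, 65 mm above the underside of the foot; its z points up the handle. It starts in the rest with its handle leaning 30 degrees from vertical.
- rest: Sloping steel rest, 120 x 100 mm, fixed, that holds the tamper's foot between three low lips (14 mm high) on a seat tilted 30 degrees; the handle leans to the rest's -x. The seat's centre is 50 mm above the origin, which is at the centre of its underside. The tamper comes out along its own axis.
- mill: Wooden pepper mill, 50 mm across, 135 mm tall. Origin at the centre of its underside, z up. A bystander on the board: leave it alone.
- oil: Green bottle with black cap, 54 mm across, 135 mm tall. Origin at the centre of its underside, z up. A bystander on the board: leave it alone.
- squeezer: Red squeeze bottle with white nozzle, 50 mm across, 133 mm tall. Origin at the centre of its underside, z up. A bystander on the board: leave it alone.
- ramekin: White ceramic ramekin, 66 mm across, 45 mm tall. Origin at the centre of its underside, z up. A bystander on the board: leave it alone.
- saucecup: Steel sauce cup, 66 mm across, 40 mm tall. Origin at the centre of its underside, z up. A bystander on the board: leave it alone.
- jar: Amber jar with white lid, 62 mm across, 65 mm tall. Origin at the centre of its underside, z up. A bystander on the board: leave it alone.
- tin: Blue square tin, 48 x 48 mm, 60 mm tall. Origin at the centre of its underside, z up. A bystander on the board: leave it alone.
Mind the look-alikes: they are no part of the job. What is shaped like the part that bears tamper_center but blue or purple is not meant.

How it is judged:
On the way, in this order (a step that is already met when the one before it is completed fails the run):
1. the shaker stands upright and released on the green board (x of shaker_center in the frame of board between -0.113 and 0.113 m and y of shaker_center in the frame of board between -0.113 and 0.113 m and z of shaker_center in the frame of board between 0.066 and 0.074 m and angle between shaker_center's own z axis and vertical below 0.06 rad and contact force between shaker and the fingers below 0.1 N and linear speed of shaker below 0.02 m/s), for 0.2 s.
2. the tamper, upright over the plate, presses it down to its stop (value of joint plate above 0.0125 m and contact force between tamper and plate above 3 N and angle between tamper_center's own z axis and vertical below 0.1 rad and horizontal distance between tamper_center and plate_top below 0.016 m), for 0.25 s.
At the end, for the whole second after the job is handed in: Shaker and tamper both stand upright (within 0.06 rad), at rest and released, on top of the green board, feet within its edges (up to 4 mm over); the sprung plate is up again; no bystander has moved by 8 mm or more (all of step 1 and x of tamper_center in the frame of board between -0.11 and 0.11 m and y of tamper_center in the frame of board between -0.11 and 0.11 m and z of tamper_center in the frame of board between 0.076 and 0.084 m and angle between tamper_center's own z axis and vertical below 0.06 rad and contact force between tamper and the fingers below 0.1 N and linear speed of tamper below 0.02 m/s and value of joint plate below 0.003 m and distance of each of mill, oil, squeezer, ramekin, saucecup, jar, tin from where it was at the start of the episode below 0.008 m); the robot touches nothing.
It fails at once if a bystander on the board is touched (over 0.5 N) by the shaker or the tamper (contact force between any of mill, oil, squeezer, ramekin, saucecup, jar, tin and shaker above 0.5 N or contact force between any of mill, oil, squeezer, ramekin, saucecup, jar, tin and tamper above 0.5 N).
It fails at once if a bystander on the board is touched (over 0.5 N) by the robot (contact force between any of mill, oil, squeezer, ramekin, saucecup, jar, tin and the fingers above 0.5 N or contact force between any of mill, oil, squeezer, ramekin, saucecup, jar, tin and the arm above 0.5 N).
It fails at once if a bystander is moved by 8 mm or more (distance of any of mill, oil, squeezer, ramekin, saucecup, jar, tin from where it was at the start of the episode above 0.008 m).
It fails at once if the tamper touches the shaker (over 0.5 N) (contact force between tamper and shaker above 0.5 N).
It fails at once if the shaker or the tamper is dropped or thrown (faster than 0.6 m/s while out of the fingers) ((contact force between shaker and the fingers below 0.05 N and linear speed of shaker above 0.6 m/s) or (contact force between tamper and the fingers below 0.05 N and linear speed of tamper above 0.6 m/s)).
It also fails if it takes over 72 s, if anything falls off the work surface, if the arm or the gripper's body presses on something with over 40 N, if the wrist force passes 120 N, or if a joint passes its speed limit or range.

### The arm

A 6-joint arm with a two-finger parallel gripper is mounted at the origin on the work surface. World frame = base frame: x ahead of the robot, y to its left, z up, the work surface at z = 0. Lengths are in m, angles in rad, forces in N, time in s.
With the tool pointing down it reaches from about 0.2 to 0.875 m from the base axis. Payload 3.4 kg.
Tool frame: the origin (TCP) lies on the front face of the gripper's body, between the roots of the fingers; the fingertips stand arm.tcp_to_tips ahead of it and the grasp point (between the pads) lies 78 mm ahead of it (arm.tcp_to_tips is the distance from the TCP to the fingertips, in m); z points along the fingers, x is the direction in which the jaws open and shut, and the axes are right-handed (so a half turn about z gives the same grasp; the last joint's range is limited). The gripper opens to 94 mm and grips with 3 to 60 N. Pads are 16 mm wide; open, the fingers measure 119 mm over their backs; the gripper's body (75 mm by 177 mm) begins 78 mm behind the grasp point.
Start: joints at [1.12, 0.276, 1.505, -0, 1.361, -0.121], TCP at [0.186, 0.544, 0.303] pointing down, gripper open.
Joint ranges: [-2.89, 2.89], [-0.75, 2.08], [0.22, 2.7], [-1.18, 4.32], [0.11, 2.71], [-2.7, 2.7]. Speed limits (rad/s): [2.57, 2.57, 3.14, 3.14, 3.14, 3.14].

### API

Orientations are given as a 3x3 rotation matrix whose columns are the frame's x, y, z axes.
In Python, from cell import arm gives the robot as it stands. The module is installed in compiled form; this text tells all that it offers.
- The arm moves only by the shell command python3 -m jog 'ROWS' [OPENING]. ROWS is a JSON object of lists of equal length, an entry for each row: "slide": the shift along the tool's x, y, z in cm, a list of three; "turn": the turn, a rotation vector about the tool's x, y, z in rad, a list of three. In form: {"slide": [[x, y, z], ...], "turn": [[ax, ay, az], ...]}. A call has 1 to 20 rows; each row shifts and turns the commanded pose from where the row before left it, along the tool's axes as they then stand; what a row does not reach is not made up. A row lasts 1/8 s, in which the tool goes at most 62.5 mm and 10.7 degrees, less where a joint would pass 70% of its speed; a pose out of reach is approached as far as the arm can. A call is refused whole if a number of a shift passes 6.25 or a number of a turn 0.188, either way. A call with a gripper value outside its range is refused whole. OPENING is the opening, from 0 (shut) to 1 (fully open), set as the call begins (- or left out, the last holds). The fingers move at their own pace and stop on an object; the grip force is fixed at half the most. Time passes only in rows, so rows that do not move let the fingers close. It gives the time, the measured TCP pose, the force and the opening at its end, in the units of the state.
- arm.sense(): the state, without advancing time (a new reading comes with each control period).
- arm.snapshot(name): name is "scene" or "top"; returns (picture, depth): 420x560x3 uint8, red, green, blue; 420x560 float32, m along the optical axis (not along the pixel's ray), 0 where there is no reading.
- arm.camera_info(name): a dict with "fovy" (degrees; the focal length in pixels is half the picture's height over the tangent of half this angle, whatever the lens; pixels are square), "cx", "cy" (the principal point, pixels), "dist_coeffs" ([k1, k2, p1, p2, k3] as OpenCV has them; the pictures are not rectified), "rvec" (rotation vector, rad) and "tvec" (3), from world to camera coordinates, as OpenCV has them. Camera axes: x right, y down, z forward; pixel columns grow to the right and rows downward; lengths in m; the calibration is good to about 2 mm. A picture is of the moment at which its call begins. camera_info takes no time and is no camera call.
- arm.finish_job(): hands the job in, once; it reports no verdict.
The state is a dict: "time": time; "joint_pos": joint angles; "qd": joint speeds; "tau": joint torques, N m; "eef_pos": TCP position; "ee_rot": TCP orientation; "wrist_force": force on the tool from outside, world axes, zero at the start; "moment": the same for the moment, N m; "gripper_width": finger opening in m.
Only numpy, scipy, OpenCV 4.12 (cv2) and the standard library are available. Lean on these libraries where they do the work, as an engineer would, in place of code of your own. Each camera call takes 0.05 s, during which the arm holds its last target.

## Working session

There is one attempt and no reset: what is moved stays moved. The work goes in short steps, Python scripts to look and compute and a shell command to move; the robot and the scene stay as the last step left them, time stands still between calls to the robot, and variables do not carry over. Pictures are saved under pics/ and viewed, and the job is handed in when it is done.

```bash
mkdir -p pics; ls; cat > h.py <<'E'
import numpy as np, cv2
from cell import arm
def grab(name,tag):
    p,d=arm.snapshot(name); np.savez(''+tag+'.npz',p=p,d=d)
    cv2.imwrite('pics/'+tag+'.png',p[:,:,::-1]); return p,d
def cam(name):
    c=arm.camera_info(name); f=210/np.tan(np.radians(c['fovy'])/2)
    K=np.array([[f,0,c['cx']],[0,f,c['cy']],[0,0,1]]); R=cv2.Rodrigues(np.array(c['rvec'],float))[0]
    return K,np.array(c['dist_coeffs'],float),R,np.array(c['tvec'],float).ravel()
def cloud(name,d):
    K,D,R,t=cam(name); h,w=d.shape
    u,v=np.meshgrid(np.arange(w),np.arange(h))
    n=cv2.undistortPoints(np.stack([u.ravel(),v.ravel()],1).astype(float)[:,None],K,D)[:,0]
    z=d.ravel(); X=np.c_[n*z[:,None],z]
    W=((X-t)@R).reshape(h,w,3); W[d<=0]=np.nan
    return W
E
python3 - <<'E'
from h import *
for n in('scene','top'):
    grab(n,n+'0'); print(arm.camera_info(n))
print(arm.sense(), arm.tcp_to_tips)
E
```

```text
pics
{'fovy': 48.004073847025154, 'cx': 283.27765196848367, 'cy': 205.4710988383517, 'dist_coeffs': array([0.04624369, 0.        , 0.        , 0.        , 0.        ]), 'rvec': array([ 0.70777631,  2.77472687, -0.8946871 ]), 'tvec': array([ 0.31736196, -0.15705855,  1.52862793])}
{'fovy': 47.56501769839458, 'cx': 275.2238812372885, 'cy': 198.76581013059172, 'dist_coeffs': array([0.03942063, 0.        , 0.        , 0.        , 0.        ]), 'rvec': array([ 2.15806441, -2.10506875,  0.19311247]), 'tvec': array([0.0708129 , 0.41155213, 1.36828495])}
{'time': 0.1, 'joint_pos': array([ 1.12000187e+00,  2.76517322e-01,  1.50594938e+00,  3.66738975e-05,
        1.36073790e+00, -1.21001499e-01]), 'qd': array([ 0.00056886, -0.00109795, -0.000965  , -0.00025596,  0.00098845,
        0.00097843]), 'tau': array([ 1.78070422e-03, -4.05457342e+01, -2.37780887e+01,  7.01817800e-02,
        2.99778418e-02, -3.52743541e-05]), 'eef_pos': array([0.18605844, 0.54370532, 0.30192214]), 'ee_rot': array([[ 3.23853825e-01,  9.46106844e-01, -7.34578732e-04],
       [ 9.46105783e-01, -3.23854577e-01, -1.43528826e-03],
       [-1.59583273e-03, -2.30165594e-04, -9.99998700e-01]]), 'wrist_force': array([-0.02906634,  0.59650675,  0.48233661]), 'moment': array([ 0.06860389, -0.0203549 , -0.01851288]), 'gripper_width': 0.09392684486614578} 0.0972
```

View pics/scene0.png

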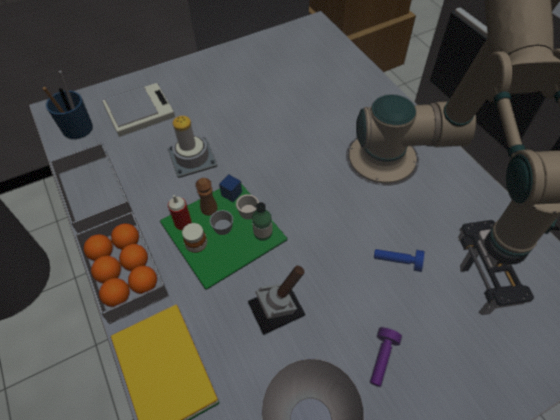

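View pics/top0.png

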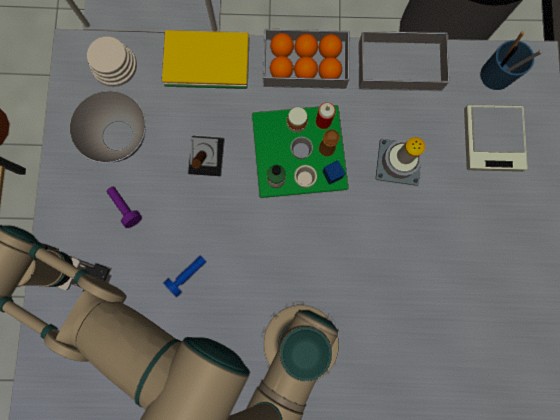

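The scene camera shows the board at about (224,232), the shaker on the press at (188,140) and the tamper at (285,290). In the top view they are at (300,150), (408,155) and (205,155). The blue and purple look-alikes lie on the table. Next I'll build a metric ortho view.

```bash
python3 - <<'E'
from h import *
P={}
for n in('scene','top'):
    z=np.load(n+'0.npz'); W=cloud(n,z['d']); P[n]=(W,z['p'])
    tab=W[(abs(W[...,2])<.02)&(W[...,0]>.2)&(W[...,0]<.8)]; print(n,'table z',np.median(tab[:,2]))
W,p=P['top']
for nm,(u,v) in dict(board=(265,115),cap=(415,147),plate=(395,165)).items(): print(nm,W[v,u])
# crop zooms
for n,(u0,u1,v0,v1) in dict(scene=(140,320,100,330),top=(180,440,90,210)).items():
    W,p=P[n]; c=p[v0:v1,u0:u1,::-1]; s=min(780//(u1-u0),590//(v1-v0)) or 1
    cv2.imwrite(f'pics/z_{n}0.png',cv2.resize(c,None,fx=s,fy=s,interpolation=cv2.INTER_CUBIC)); print(s)
E
```

```text
scene table z 0.0008846747919569378
top table z 0.0002244746246380846
board [0.67181913 0.1186353  0.02332438]
cap [ 0.53642252 -0.29218807  0.17490085]
plate [ 0.51338181 -0.26589775  0.06549243]
2
3
```

View pics/z_scene0.png

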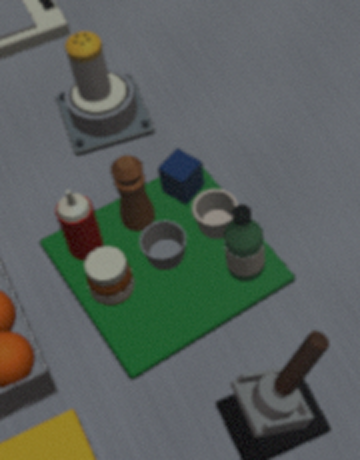

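View pics/z_top0.png

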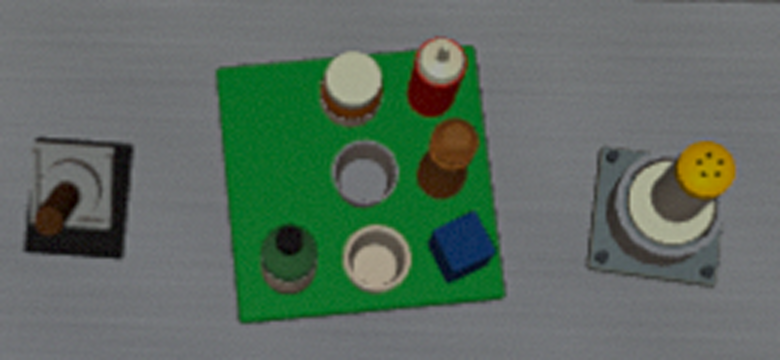

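```bash
cat > m.py <<'E'
from h import *
P={}
for n in('scene','top'):
    z=np.load(n+'0.npz'); P[n]=(cloud(n,z['d']),z['p'])
def circ(xy):
    # robust LSQ circle
    A=np.c_[2*xy,np.ones(len(xy))]; s=np.linalg.lstsq(A,(xy**2).sum(1),rcond=None)[0]
    return s[:2],np.sqrt(s[2]+s[0]**2+s[1]**2)
for n in P:
    W,p=P[n]; hsv=cv2.cvtColor(p,cv2.COLOR_RGB2HSV); x,y,z=W[...,0],W[...,1],W[...,2]
    roi=(x>.38)&(x<.8)&(y>-.15)&(y<.25)
    g=(hsv[...,0]>50)&(hsv[...,0]<75)&(hsv[...,1]>180)&roi&(abs(z-.015)<.02)
    xy=W[g][:,:2].astype(np.float32); print(n,'boardz',np.median(z[g]),len(xy))
    r=cv2.minAreaRect(xy); print(' board',r)
    yl=(hsv[...,0]>18)&(hsv[...,0]<32)&(hsv[...,1]>150)&(x>.45)&(x<.6)&(y<-.2)&(y>-.4)&(z>.15)
    q=W[yl]; print(' cap',len(q),q.mean(0), q.min(0),q.max(0), cv2.minEnclosingCircle(q[q[:,2]>.165][:,:2].astype(np.float32)))
    # height layers
    for nm,(a,b,c,d,h0,h1) in dict(press=(.4,.65,-.4,-.15,.05,.075),base=(.4,.65,-.4,-.15,.006,.03)).items():
        k=(x>a)&(x<b)&(y>c)&(y<d)&(z>h0)&(z<h1); q=W[k]; print(' ',nm,k.sum(),cv2.minEnclosingCircle(q[:,:2].astype(np.float32)) if nm=='press' else cv2.minAreaRect(q[:,:2].astype(np.float32)))
# ortho height+colour map of merged cloud
res=.001;x0,x1,y0,y1=.38,.78,-.38,.4
H=np.zeros((int((x1-x0)/res),int((y1-y0)/res)));C=np.zeros(H.shape+(3,),np.uint8)
for n in P:
    W,p=P[n]; ok=np.isfinite(W[...,0]); w=W[ok];c=p[ok]
    i=((x1-w[:,0])/res).astype(int); j=((y1-w[:,1])/res).astype(int)
    o=np.argsort(w[:,2])
    for a in o:
        if 0<=i[a]<H.shape[0]-1 and 0<=j[a]<H.shape[1]-1 and w[a,2]>=H[i[a],j[a]]:
            H[i[a]:i[a]+2,j[a]:j[a]+2]=w[a,2]; C[i[a]:i[a]+2,j[a]:j[a]+2]=c[a]
C=C.copy()
for k in range(0,780,50): C[:,k]//=2
for k in range(0,400,50): C[k]//=2
cv2.imwrite('pics/ortho.png',C[:,:,::-1])
E
python3 m.py
```

```text
scene boardz 0.015344938862802795 31
 board ((0.6478552222251892, 0.04540979117155075), (0.09582311660051346, 0.2189248651266098), 6.807034492492676)
 cap 166 [ 0.54557125 -0.28481652  0.16784625] [ 0.52045533 -0.30697875  0.15656544] [ 0.56809402 -0.2660107   0.17511099] ((0.5459600687026978, -0.28848767280578613), 0.024157796055078506)
  press 515 ((0.5389198660850525, -0.2878333032131195), 0.05661974847316742)
  base 630 ((0.5266482830047607, -0.274671733379364), (0.24275995790958405, 0.2312014102935791), 88.82754516601562)
top boardz 0.014742720701985942 4440
 board ((0.6088315844535828, 0.0566432923078537), (0.3623971939086914, 0.34451624751091003), 7.093170642852783)
 cap 297 [ 0.54068836 -0.29315222  0.16713113] [ 0.51721238 -0.32130324  0.15081385] [ 0.56853831 -0.26979521  0.17830309] ((0.5448596477508545, -0.29483285546302795), 0.02516215294599533)
  press 606 ((0.5388272404670715, -0.2919329106807709), 0.05449507385492325)
  base 834 ((0.5251191854476929, -0.2735533118247986), (0.2466915100812912, 0.2494938224554062), 89.69434356689453)
```

View pics/ortho.png

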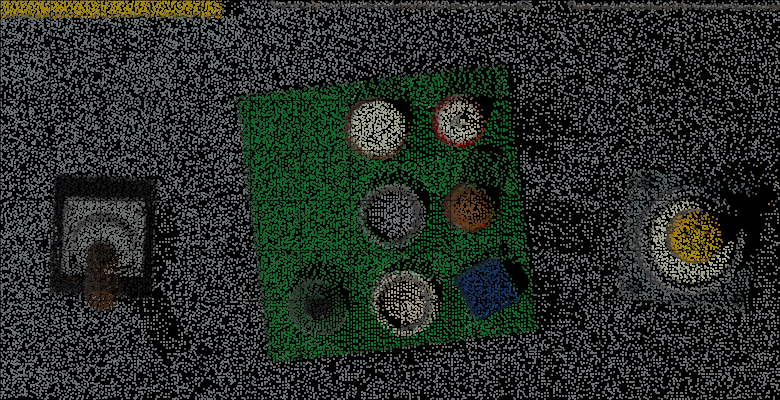

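The ortho view is 1 mm per pixel. The board centre is near (387,213), the left column's far (~292,138) and middle (~305,225) places are free, the oil is at (319,305), the jar at (377,128) and the sauce cup at (391,215). Next I'll refine these fits.

```bash
cat > fit.py <<'E'
from m import P,np,cv2
from h import cam
from scipy.optimize import minimize
S=4
def proj(n,X):
    K,D,R,t=cam(n); return cv2.projectPoints(np.asarray(X,float),cv2.Rodrigues(R)[0],t,K,D)[0][:,0]
def circle(c,r,ax=np.array([0,0,1.]),k=40):
    a=np.cross(ax,[1,0,0]);a/=np.linalg.norm(a);b=np.cross(ax,a);th=np.linspace(0,2*np.pi,k)
    return c+r*(np.cos(th)[:,None]*a+np.sin(th)[:,None]*b)
def render(n,X):
    m=np.zeros((420*S,560*S),np.uint8); h=cv2.convexHull(((proj(n,X)+.5)*S).astype(np.float32))
    cv2.fillConvexPoly(m,np.round(h).astype(np.int32),255)
    return cv2.resize(m,(560,420),interpolation=cv2.INTER_AREA)/255.
def fit(model,masks,x0,step,free=None):
    f=lambda x:sum(np.abs(render(n,model(x))-masks[n]).sum()/masks[n].sum() for n in masks)
    s=np.vstack([x0]+[np.array(x0)+step*e for e in np.eye(len(x0))])
    r=minimize(f,x0,method='Nelder-Mead',options=dict(initial_simplex=s,xatol=1e-4,fatol=1e-4)); return r.x,r.fun
def hsv(n): return cv2.cvtColor(P[n][1],cv2.COLOR_RGB2HSV)
def box(n,c,r):
    u=proj(n,[c])[0]; m=np.zeros((420,560),bool); m[max(0,int(u[1]-r)):int(u[1]+r),max(0,int(u[0]-r)):int(u[0]+r)]=1; return m
E
cat > f1.py <<'E'
from fit import *
M={}
for n in P:
    h=hsv(n); M[n]=((h[...,0]>18)&(h[...,0]<35)&(h[...,1]>130)&(h[...,2]>50)&box(n,[.542,-.296,.16],22)).astype(float)
cap=lambda x:np.vstack([circle(np.array([x[0],x[1],z]),.0265) for z in(.150,.172)])
for s in(['scene'],['top'],['scene','top']): print('cap',s,fit(cap,{k:M[k] for k in s},[.542,-.296],.006))
# board
M={}
for n in P:
    h=hsv(n); g=((h[...,0]>45)&(h[...,0]<80)&(h[...,1]>150)&box(n,[.567,.013,.015],75)).astype(np.uint8)
    k=max(cv2.findContours(g,cv2.RETR_EXTERNAL,cv2.CHAIN_APPROX_NONE)[0],key=cv2.contourArea)
    m=np.zeros_like(g); cv2.fillConvexPoly(m,cv2.convexHull(k),1); M[n]=m.astype(float)
def bd(x):
    c,s=np.cos(x[2]),np.sin(x[2]); q=np.array([[a,b] for a in(-.135,.135) for b in(-.135,.135)])@np.array([[c,s],[-s,c]])+x[:2]
    return np.vstack([np.c_[q,np.full(4,z)] for z in (.0,.015)])
for s in(['scene'],['top'],['scene','top']): print('board',s,fit(bd,{k:M[k] for k in s},[.567,.013,-.12],.02), fit(bd,{k:M[k] for k in s},[.567,.013,.12],.02))
# handle
M={}
for n in P:
    h=hsv(n); M[n]=((h[...,0]<16)&(h[...,1]>90)&box(n,[.52,.3,.12],30)).astype(float); print(n,M[n].sum())
    cv2.imwrite(f'pics/h_{n}.png',cv2.resize(np.hstack([P[n][1][...,::-1],np.repeat(M[n][...,None]*255,3,2).astype(np.uint8)])[100:360],(780,181)))
E
python3 f1.py | grep -v -e press -e base; rm -f pics/m_*
```

```text
scene boardz 0.015344938862802795 31
 board ((0.6478552222251892, 0.04540979117155075), (0.09582311660051346, 0.2189248651266098), 6.807034492492676)
 cap 166 [ 0.54557125 -0.28481652  0.16784625] [ 0.52045533 -0.30697875  0.15656544] [ 0.56809402 -0.2660107   0.17511099] ((0.5459600687026978, -0.28848767280578613), 0.024157796055078506)
top boardz 0.014742720701985942 4440
 board ((0.6088315844535828, 0.0566432923078537), (0.3623971939086914, 0.34451624751091003), 7.093170642852783)
 cap 297 [ 0.54068836 -0.29315222  0.16713113] [ 0.51721238 -0.32130324  0.15081385] [ 0.56853831 -0.26979521  0.17830309] ((0.5448596477508545, -0.29483285546302795), 0.02516215294599533)
cap ['scene'] (array([ 0.54273892, -0.29268364]), np.float64(0.5105716360618322))
cap ['top'] (array([ 0.54122528, -0.29356241]), np.float64(0.15681198045561265))
cap ['scene', 'top'] (array([ 0.54261699, -0.29495261]), np.float64(0.666896114792555))
board ['scene'] (array([0.56580387, 0.01254388, 0.10999389]), np.float64(0.2512107764454096)) (array([0.56844478, 0.01083488, 0.13951098]), np.float64(0.2512510622226419))
board ['top'] (array([0.56768818, 0.01264338, 0.12307274]), np.float64(0.024633881145984526)) (array([0.567154  , 0.01278902, 0.12120647]), np.float64(0.02447728892565251))
board ['scene', 'top'] (array([0.56768834, 0.01208708, 0.12206893]), np.float64(0.2771596412689288)) (array([0.56835702, 0.01264956, 0.11650047]), np.float64(0.2782222190601432))
scene 119.0
top 152.0
```

```bash
cat > f2.py <<'E'
from fit import *
M={}
for n in P:
    h=hsv(n); M[n]=((h[...,0]<16)&(h[...,1]>90)&box(n,[.52,.3,.12],30)).astype(float)
def tm(x):
    a=np.array([.5*np.cos(x[2]),.5*np.sin(x[2]),np.sqrt(.75)]); b=np.array([x[0],x[1],.05])
    return np.vstack([circle(b+h*a,.014,a) for h in(.032,.130)])
for s in(['scene'],['top'],['scene','top']): print('tamper',s,fit(tm,{k:M[k] for k in s},[.55,.3,np.pi+.1],.02))
# rest: black base outline / points
for n in P:
    W,p=P[n]; k=(W[...,0]>.45)&(W[...,0]<.63)&(W[...,1]>.22)&(W[...,1]<.37)&(W[...,2]<.12)&(p.max(-1)<60)
    print(n,k.sum(),cv2.minAreaRect(W[k][:,:2].astype(np.float32)))
    # seat plane
    k=(W[...,0]>.5)&(W[...,0]<.61)&(W[...,1]>.25)&(W[...,1]<.35)&(W[...,2]>.025)&(W[...,2]<.09)&(p.min(-1)>70)
    q=W[k]; 
    for _ in range(6):
        A=np.c_[q[:,:2],np.ones(len(q))]; c=np.linalg.lstsq(A,q[:,2],rcond=None)[0]; e=A@c-q[:,2]; q=q[abs(e)<max(.005,1.5*e.std())]
    print(' plane',len(q),c,'tilt',np.degrees(np.arctan(np.hypot(*c[:2]))),'lean dir',np.arctan2(-c[1],-c[0]))
    # ring/plate
    k=(W[...,0]>.45)&(W[...,0]<.63)&(W[...,1]>-.38)&(W[...,1]<-.2)
    h=hsv(n); wh=k&(h[...,1]<60)&(h[...,2]>150)&(W[...,2]<.08)&(W[...,2]>.045); print(' white',wh.sum(),W[wh].mean(0) if wh.any() else '')
E
python3 f2.py | sed 1,8d
python3 - <<'E'
import cv2,numpy as np
for n,(u0,u1,v0,v1) in dict(scene=(240,320,250,340),top=(180,240,125,185)).items():
    p=np.load(f'{n}0.npz')['p'][v0:v1,u0:u1,::-1]; cv2.imwrite(f'pics/rest_{n}.png',cv2.resize(p,(480,480)))
a=np.hstack([cv2.imread(f'pics/rest_{n}.png')[:, :390] for n in('scene','top')]); cv2.imwrite('pics/rest.png',a)
E
```

```text
press 606 ((0.5388272404670715, -0.2919329106807709), 0.05449507385492325)
  base 834 ((0.5251191854476929, -0.2735533118247986), (0.2466915100812912, 0.2494938224554062), 89.69434356689453)
tamper ['scene'] (array([0.54244476, 0.30258478, 3.25918904]), np.float64(2.6766188828472566))
tamper ['top'] (array([0.54136467, 0.30419445, 3.24679078]), np.float64(0.37755417956656345))
tamper ['scene', 'top'] (array([0.54144478, 0.30455233, 3.25243026]), np.float64(3.078623461768608))
scene 1056 ((0.5444985628128052, 0.2991107404232025), (0.09977418184280396, 0.11847159266471863), 87.23257446289062)
 plane 272 [0.08251493 0.02149996 0.01476798] tilt 4.87381800314508 lean dir -2.8867015809904517
 white 18 [ 0.53044517 -0.2751667   0.06184966]
top 515 ((0.5437169671058655, 0.29534175992012024), (0.10001328587532043, 0.1207931637763977), 86.94913482666016)
 plane 209 [0.07756185 0.0083214  0.01981424] tilt 4.460437067670028 lean dir -3.0347142206416504
 white 279 [ 0.52980924 -0.28201543  0.061866  ]
```

View pics/rest.png

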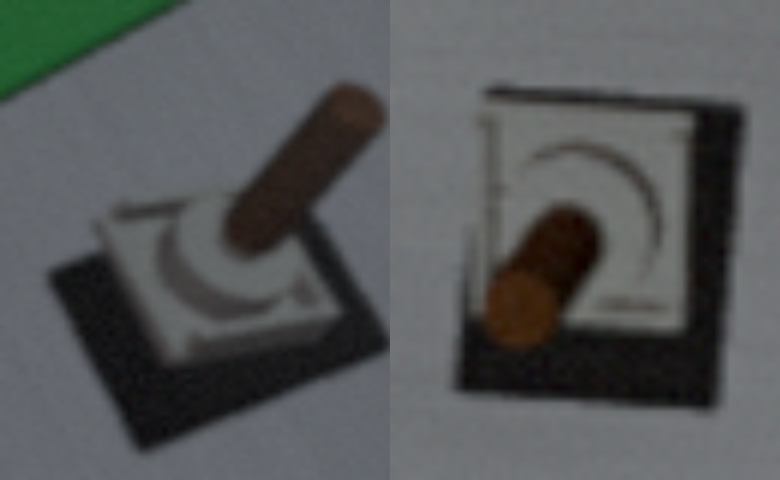

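```bash
cat > f3.py <<'E'
from fit import *
M={}
for n in P:
    p=P[n][1].astype(int); h=hsv(n); b=box(n,[.50,.30,.12],34)
    m=((p[...,0]-p[...,2]>12)&(p[...,0]>p[...,1]+5)&b).astype(np.uint8)
    nc,l,st,_=cv2.connectedComponentsWithStats(m); m=(l==1+np.argmax(st[1:,4])).astype(np.uint8); print(n,st[1+np.argmax(st[1:,4])])
    M[n]=m.astype(float)
def tm(x):
    a=np.array([.5*np.cos(x[2]),.5*np.sin(x[2]),np.sqrt(.75)]); b=np.array([x[0],x[1],.05])
    return np.vstack([circle(b+h*a,.014,a) for h in(.032,.130)])
for s in(['scene'],['top'],['scene','top']):
    mm={k:M[k] for k in s}
    print('tamper',s,fit(tm,mm,[.544,.2975,3.09],.02),fit(lambda x:tm([x[0],x[1],3.085]),mm,[.544,.2975],.01))
# handle points depth
o=[]
for n in P:
    W=P[n][0]; q=W[cv2.erode(M[n].astype(np.uint8),np.ones((3,3)))>0]; q=q[np.isfinite(q[:,0])]; o.append(q); print(n,len(q),q.mean(0))
for n in P:
    ov=P[n][1].copy(); u=proj(n,tm([.544,.2975,3.085])); c=np.int32(u.mean(0))
    hull=np.round(cv2.convexHull(u.astype(np.float32))*4).astype(np.int32)
    big=cv2.resize(ov,None,fx=4,fy=4); cv2.polylines(big,[hull],True,(0,255,0),1)
    cm=cv2.findContours(cv2.resize(M[n].astype(np.uint8),None,fx=4,fy=4,interpolation=0),0,2)[0]; cv2.drawContours(big,cm,-1,(255,0,255),1)
    cv2.imwrite(f'pics/ov_{n}.png',big[c[1]*4-180:c[1]*4+180,c[0]*4-180:c[0]*4+180,::-1])
a=np.hstack([cv2.imread(f'pics/ov_{n}.png') for n in P]); cv2.imwrite('pics/ov.png',a)
E
python3 f3.py | sed 1,10d
```

```text
scene [278 266  26  31 214]
top [191 151  15  18 164]
tamper ['scene'] (array([0.54357538, 0.2950796 , 3.09968447]), np.float64(1.0099321971779367)) (array([0.5435764, 0.2935124]), np.float64(0.9988088693421294))
tamper ['top'] (array([0.54261541, 0.29779896, 3.11307438]), np.float64(0.18648971783835483)) (array([0.54236717, 0.29736895]), np.float64(0.2089430894308943))
tamper ['scene', 'top'] (array([0.54237815, 0.29833096, 3.11302288]), np.float64(1.2083385850351083)) (array([0.54243896, 0.29607229]), np.float64(1.2213824713838122))
scene 67 [0.50314124 0.30391345 0.1387853 ]
top 102 [0.49167158 0.29468368 0.15208434]
```

View pics/ov.png

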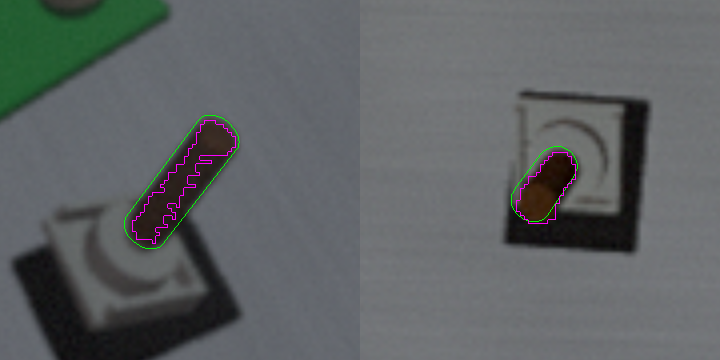

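Tamper: base (0.543, 0.297, 0.05), leaning towards azimuth 3.095; the overlay matches in both views. Board: centre (0.5675, 0.0125), yaw 0.121. Shaker: (0.5415, -0.2935).

First I turn the jaws along world y, then travel to the shaker.

```bash
python3 -m jog '{"slide":[[0,0,0],[0,0,0],[0,0,0],[-2,0.8,-0.5],[-4,1.6,-0.5],[-4.5,1.8,-0.5],[-4.5,1.8,-0.5],[-4.5,1.8,-0.5],[-4.5,1.8,-0.5],[-4.5,1.8,0],[-4.5,1.8,0],[-4.5,1.8,0],[-4.5,1.8,0],[-4.5,1.8,0],[-4.5,1.8,0],[-4.5,1.8,0],[-4.5,1.8,0],[-4.5,1.8,0],[-4.5,1.8,0],[-4.5,1.8,0]],"turn":[[0,0,-0.11],[0,0,-0.11],[0,0,-0.11],[0,0,0],[0,0,0],[0,0,0],[0,0,0],[0,0,0],[0,0,0],[0,0,0],[0,0,0],[0,0,0],[0,0,0],[0,0,0],[0,0,0],[0,0,0],[0,0,0],[0,0,0],[0,0,0],[0,0,0]]}' 1
```

```text
time: 2.6
eef_pos: [0.4793, -0.1928, 0.3329]
ee_rot: [[0.003, 1.0, -0.0], [1.0, -0.003, -0.0], [-0.0, -0.0, -1.0]]
wrist_force: [0.0, -0.5, 0.3]
gripper_width: 0.0941
```

```bash
python3 -m jog '{"slide":[[-3.4,2.1,0],[-3.4,2.1,0],[-2.2,1.4,0],[-1.1,0.6,0],[0,0,1],[0,0,1.5],[0,0,1],[0,0,0]],"turn":[[0,0,0],[0,0,0],[0,0,0],[0,0,0],[0,0,0],[0,0,0],[0,0,0],[0,0,0]]}'; python3 - <<'E'
from h import *
p,d=grab('scene','s1'); p2,_=grab('top','t1')
a=np.hstack([cv2.resize(p[60:220,120:280],(480,480)),cv2.resize(p2[90:220,345:475],(312,480))]); 
a=np.hstack([cv2.resize(p[60:220,120:280],(390,390)),cv2.resize(p2[90:220,345:475],(390,390))]); cv2.imwrite('pics/a1.png',a[:,:,::-1])
E
```

```text
time: 3.6
eef_pos: [0.5417, -0.2909, 0.2964]
ee_rot: [[-0.001, 1.0, -0.002], [1.0, 0.001, 0.002], [0.002, -0.002, -1.0]]
wrist_force: [0.2, -0.0, 1.0]
gripper_width: 0.0938
```

View pics/a1.png

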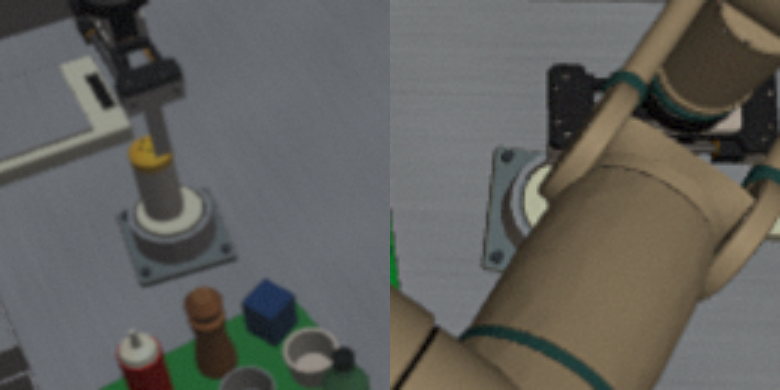

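The gripper is above the yellow cap (left panel, cap at about (150,155)) with the fingers around it. I'll descend and grip.

```bash
python3 -m jog '{"slide":[[-0.2,0,1],[0,0,1.2],[0,0,1.2],[0,0,1.2],[0,0,1.2],[0,0,0.8],[0,0,0]],"turn":[[0,0,0],[0,0,0],[0,0,0],[0,0,0],[0,0,0],[0,0,0],[0,0,0]]}'; python3 -m jog '{"slide":[[0,0,0],[0,0,0],[0,0,0],[0,0,0],[0,0,0],[0,0,0]],"turn":[[0,0,0],[0,0,0],[0,0,0],[0,0,0],[0,0,0],[0,0,0]]}' 0
```

```text
time: 4.58
eef_pos: [0.5422, -0.2937, 0.2308]
ee_rot: [[-0.0, 1.0, -0.001], [1.0, 0.0, 0.001], [0.001, -0.001, -1.0]]
wrist_force: [0.5, 0.3, -0.4]
gripper_width: 0.0943
time: 5.32
eef_pos: [0.5425, -0.2942, 0.2318]
ee_rot: [[-0.0, 1.0, 0.0], [1.0, 0.0, -0.001], [-0.001, 0.0, -1.0]]
wrist_force: [0.2, -1.1, 1.3]
gripper_width: 0.0525
```

```bash
python3 -m jog '{"slide":[[0,0,-0.5],[0,0,-1],[0,0,-1.5],[0,0,-2],[0,0,-2.5],[0,0,-2.5],[0,0,-2],[0,0,-1.5],[0,0,-0.5],[1,0.3,0],[2,0.5,0],[3,0.8,0],[3.5,0.9,0],[3.5,0.9,0],[3.5,0.9,0],[3.5,0.9,0],[3.5,0.9,0],[3.5,0.9,0],[3.5,0.9,0],[3.5,0.9,0]],"turn":[[0,0,0],[0,0,0],[0,0,0],[0,0,0],[0,0,0],[0,0,0],[0,0,0],[0,0,0],[0,0,0],[0,0,0],[0,0,0],[0,0,0],[0,0,0],[0,0,0],[0,0,0],[0,0,0],[0,0,0],[0,0,0],[0,0,0],[0,0,0]]}'
```

```text
time: 7.82
eef_pos: [0.6298, 0.049, 0.3708]
ee_rot: [[-0.001, 1.0, -0.002], [1.0, 0.001, 0.001], [0.001, -0.002, -1.0]]
wrist_force: [0.2, -1.3, -2.5]
gripper_width: 0.0522
```

```bash
python3 -m jog '{"slide":[[2.5,0.7,0],[2,0.5,0],[1.2,0.3,0],[0.5,0.1,0],[0,0,0],[0,0,0]],"turn":[[0,0,0],[0,0,0],[0,0,0],[0,0,0],[0,0,0],[0,0,0]]}'; python3 - <<'E'
from h import *
p,d=grab('scene','s2'); p2,_=grab('top','t2')
a=np.hstack([cv2.resize(p[80:320,120:320],(325,390)),cv2.resize(p2[80:220,220:370],(418,390))]); cv2.imwrite('pics/a2.png',a[:,:,::-1])
E
```

```text
time: 8.57
eef_pos: [0.6462, 0.1073, 0.3718]
ee_rot: [[0.001, 1.0, 0.0], [1.0, -0.001, -0.0], [-0.0, 0.0, -1.0]]
wrist_force: [-0.1, 0.6, -2.4]
gripper_width: 0.0523
```

View pics/a2.png

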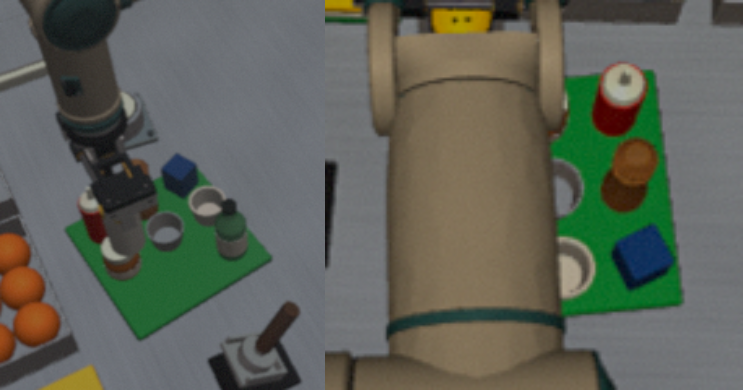

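The shaker is gripped above the far-left place (left panel, about (125,225)), with the jar behind and below it. I'll correct y and descend in stages.

```bash
python3 -m jog '{"slide":[[0.5,0,0.5],[0,0,1.5],[0,0,2],[0,0,2],[0,0,2],[0,0,2],[0,0,2],[0,0,2],[0,0,1.5],[0,0,1],[0,0,0.5],[0,0,0],[0,0,0]],"turn":[[0,0,0],[0,0,0],[0,0,0],[0,0,0],[0,0,0],[0,0,0],[0,0,0],[0,0,0],[0,0,0],[0,0,0],[0,0,0],[0,0,0],[0,0,0]]}'; python3 - <<'E'
from h import *
p,d=grab('scene','s3'); p2,_=grab('top','t3')
cv2.imwrite('pics/a3.png',cv2.resize(p[160:310,140:300],(640,600))[:,:,::-1])
E
```

```text
time: 10.3
eef_pos: [0.6467, 0.1131, 0.2024]
ee_rot: [[-0.0, 1.0, 0.001], [1.0, 0.0, 0.0], [0.0, 0.001, -1.0]]
wrist_force: [-1.0, 0.8, -2.2]
gripper_width: 0.0521
```

View pics/a3.png

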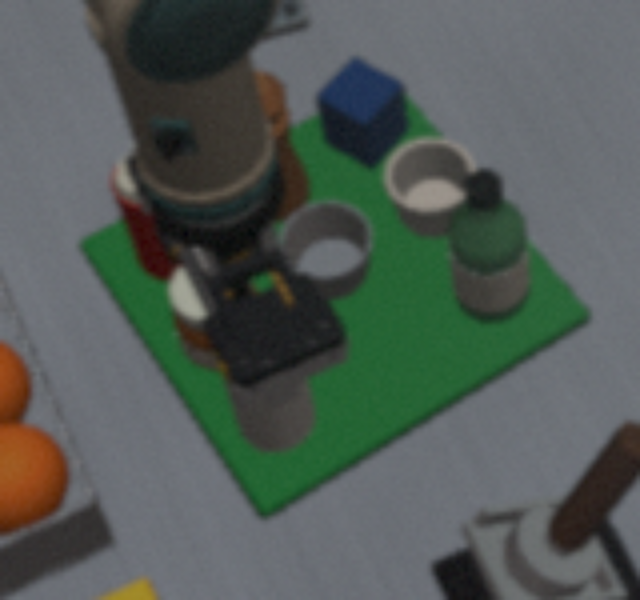

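The shaker hangs just over the free far-left corner, with its foot at about (275,435), clear of the jar and well inside the board edge. Now the slow set-down.

```bash
python3 -m jog '{"slide":[[0,0,0.5],[0,0,0.5],[0,0,0.3],[0,0,0.15],[0,0,0.1],[0,0,0]],"turn":[[0,0,0],[0,0,0],[0,0,0],[0,0,0],[0,0,0],[0,0,0]]}'
```

```text
time: 11.15
eef_pos: [0.6464, 0.1131, 0.1862]
ee_rot: [[-0.0, 1.0, 0.0], [1.0, 0.0, 0.0], [0.0, 0.0, -1.0]]
wrist_force: [-0.5, 0.4, -3.2]
gripper_width: 0.0521
```

```bash
python3 -m jog '{"slide":[[0,0,0.15],[0,0,0]],"turn":[[0,0,0],[0,0,0]]}'; python3 -m jog '{"slide":[[0,0,0.1],[0,0,0]],"turn":[[0,0,0],[0,0,0]]}'
```

```text
time: 11.4
eef_pos: [0.6465, 0.1132, 0.1849]
ee_rot: [[-0.0, 1.0, 0.001], [1.0, 0.0, 0.0], [0.0, 0.001, -1.0]]
wrist_force: [-0.4, 0.1, -1.3]
gripper_width: 0.0525
time: 11.65
eef_pos: [0.6467, 0.1131, 0.1848]
ee_rot: [[-0.0, 1.0, 0.002], [1.0, 0.0, 0.0], [0.0, 0.002, -1.0]]
wrist_force: [-0.8, 0.0, 4.3]
gripper_width: 0.0522
```

The upward force shows contact. Releasing.

```bash
python3 -m jog '{"slide":[[0,0,0],[0,0,0],[0,0,0],[0,0,0]],"turn":[[0,0,0],[0,0,0],[0,0,0],[0,0,0]]}' 0.78; python3 -m jog '{"slide":[[0,0,-0.5],[0,0,-1],[0,0,-2],[0,0,-3],[0,0,-3],[0,0,-3],[0,0,-3],[0,0,-1.5],[0,0,-0.5]],"turn":[[0,0,0],[0,0,0],[0,0,0],[0,0,0],[0,0,0],[0,0,0],[0,0,0],[0,0,0],[0,0,0]]}'
```

```text
time: 12.15
eef_pos: [0.6463, 0.1132, 0.1834]
ee_rot: [[-0.0, 1.0, -0.0], [1.0, 0.0, 0.0], [0.0, -0.0, -1.0]]
wrist_force: [-0.2, 0.5, 1.0]
gripper_width: 0.0735
time: 13.28
eef_pos: [0.6464, 0.1131, 0.3597]
ee_rot: [[-0.0, 1.0, 0.002], [1.0, 0.0, 0.0], [0.0, 0.002, -1.0]]
wrist_force: [-0.5, 0.2, -0.5]
gripper_width: 0.0736
```

```bash
python3 -m jog '{"slide":[[1.2,-1.4,0],[2.4,-2.8,0],[2.8,-3.4,0],[2.8,-3.4,0],[2.8,-3.4,0],[2.8,-3.4,0],[2.4,-2.8,0],[1.2,-1.4,0],[0.6,-0.6,0],[0,0,0],[0,0,0],[0,0,0],[0,0,0],[0,0,0],[0,0,0]],"turn":[[0,0,0],[0,0,0],[0,0,0],[0,0,0],[0,0,0],[0,0,0],[0,0,0],[0,0,0],[0,0,0.047],[-0.131,0,0],[-0.131,0,0],[-0.131,0,0],[-0.131,0,0],[0,0,0],[0,0,0]]}' 0.78; cat > tgt.py <<'E'
from h import *
from scipy.spatial.transform import Rotation as Ro
base=np.array([.543,.297,.05]); ph=3.095
a=np.array([.5*np.cos(ph),.5*np.sin(ph),np.sqrt(.75)])
x=np.cross([0,0,1],-a); x/=np.linalg.norm(x)
R=np.c_[x,np.cross(-a,x),-a]
s=arm.sense(); p=s['eef_pos'];C=s['ee_rot']
for h in(.245,.173): print(h,base+h*a,'slide cm',C.T@(base+h*a-p)*100)
print('turn',Ro.from_matrix(C.T@R).as_rotvec())
E
python3 tgt.py; python3 - <<'E'
from h import *
p,d=grab('scene','s4'); p2,_=grab('top','t4')
a=np.hstack([cv2.resize(p[150:350,130:330],(400,400)),cv2.resize(p2[80:220,170:370],(400,280))[:,:400].copy() if 0 else cv2.resize(p2[80:230,200:350],(400,400))]); cv2.imwrite('pics/a4.png',a[:,:,::-1])
E
```

```text
time: 15.15
eef_pos: [0.4206, 0.3032, 0.3587]
ee_rot: [[0.047, 0.866, 0.499], [0.999, -0.041, -0.023], [0.0, 0.499, -0.867]]
wrist_force: [0.6, -0.0, 0.5]
gripper_width: 0.0732
0.245 [0.42063294 0.30270554 0.26217622] slide cm [-0.05043639 -4.80971384  8.3698674 ]
0.173 [0.45659387 0.30102881 0.19982239] slide cm [-0.04960978 -4.80249102 15.56986373]
turn [-0.00100319  0.00011465 -0.00031478]
```

View pics/a4.png

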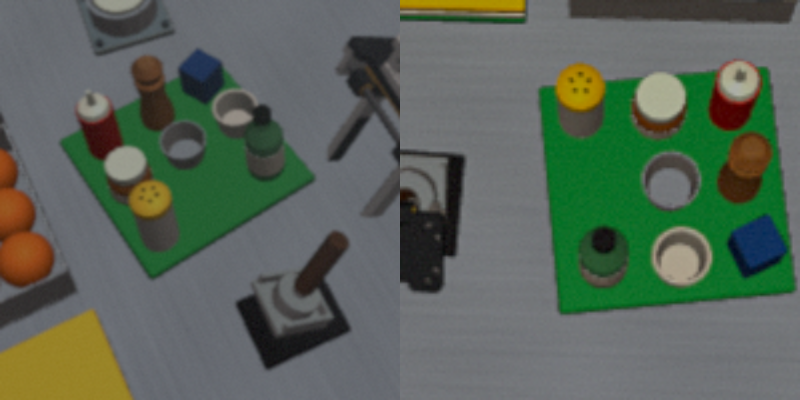

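The shaker stands upright at the far-left place (right panel, (580,100)), clear of the jar and inside the board edges. The press is now uncovered, so I'll fit it while moving to the tamper's pre-grasp.

```bash
cat > f4.py <<'E'
from fit import *
from h import cloud
for n,t in(('top','t4'),('scene','s4')):
    z=np.load(t+'.npz'); P[n]=(cloud(n,z['d']),z['p'])
M={}
for n in P:
    h=hsv(n); m=((h[...,1]<70)&(h[...,2]>150)&box(n,[.54,-.293,.062],30)).astype(np.uint8)
    nc,l,st,_=cv2.connectedComponentsWithStats(m); m=(l==1+np.argmax(st[1:,4])).astype(np.uint8)
    k=cv2.findContours(m,0,1)[0][0]; mm=np.zeros_like(m); cv2.fillConvexPoly(mm,cv2.convexHull(k),1); M[n]=mm.astype(float); print(n,mm.sum())
for s in M: print('plate',s,fit(lambda x:circle(np.array([x[0],x[1],.062]),.042),{s:M[s]},[.54,-.293],.006))
M={}
for n in P:
    h=hsv(n); m=((h[...,0]>18)&(h[...,0]<35)&(h[...,1]>110)&(h[...,2]>40)&box(n,[.646,.113,.115],25)).astype(np.uint8)
    M[n]=m.astype(float); print(n,m.sum())
for s in M: print('cap',s,fit(lambda x:np.vstack([circle(np.array([x[0],x[1],q]),.0265) for q in(.103,.125)]),{s:M[s]},[.646,.113],.006))
E
python3 f4.py | sed 1,10d;  python3 -m jog '{"slide":[[0,-2,2],[0,-2,3],[0,-0.8,2.4],[0,0,1],[0,0,0]],"turn":[[0,0,0],[0,0,0],[0,0,0],[0,0,0],[0,0,0]]}'; python3 tgt.py; python3 - <<'E'
from h import *
p,d=grab('scene','s5'); p2,_=grab('top','t5')
a=np.hstack([cv2.resize(p[210:350,220:360],(400,400)),cv2.resize(p2[110:210,160:260],(400,400))]); cv2.imwrite('pics/a5.png',a[:,:,::-1])
E
```

```text
scene 339
top 601
plate scene (array([ 0.53779532, -0.29437645]), np.float64(0.24427092370871653))
plate top (array([ 0.53938738, -0.29128854]), np.float64(0.05683338227137777))
scene 347
top 277
cap scene (array([0.64869051, 0.11151919]), np.float64(0.17434593433915355))
cap top (array([0.64614685, 0.11085034]), np.float64(0.14106321228852553))
time: 15.88
eef_pos: [0.4218, 0.3031, 0.2619]
ee_rot: [[0.048, 0.865, 0.5], [0.999, -0.041, -0.024], [-0.0, 0.5, -0.866]]
wrist_force: [0.1, -0.5, 0.8]
gripper_width: 0.073
0.245 [0.42063294 0.30270554 0.26217622] slide cm [-0.04255181 -0.09154608 -0.08015647]
0.173 [0.45659387 0.30102881 0.19982239] slide cm [-0.03657408 -0.09291359  7.11984092]
turn [ 0.00018948  0.00083034 -0.001083  ]
```

View pics/a5.png

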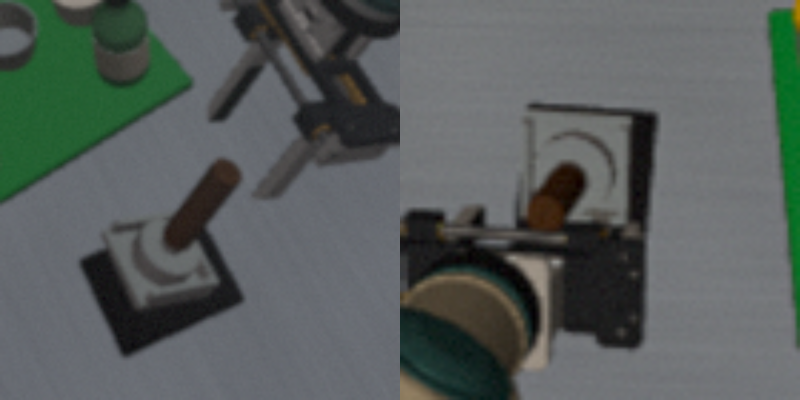

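The two fingertips at (225,105) and (268,185) straddle the extension of the handle axis, with the handle top at (228,172). Aligned, so I'll advance along the axis and grip.

```bash
python3 -m jog '{"slide":[[0,-0.1,0.8],[0,0,1.2],[0,0,1.2],[0,0,1.2],[0,0,1.2],[0,0,1],[0,0,0.5],[0,0,0]],"turn":[[0,0,0],[0,0,0],[0,0,0],[0,0,0],[0,0,0],[0,0,0],[0,0,0],[0,0,0]]}'; python3 tgt.py; python3 - <<'E'
from h import *
p,d=grab('scene','s6'); p2,_=grab('top','t6')
a=np.hstack([cv2.resize(p[210:350,220:360],(400,400)),cv2.resize(p2[110:210,160:260],(400,400))]); cv2.imwrite('pics/a6.png',a[:,:,::-1])
E
```

```text
time: 16.98
eef_pos: [0.4555, 0.3013, 0.1996]
ee_rot: [[0.047, 0.865, 0.499], [0.999, -0.04, -0.024], [-0.0, 0.5, -0.866]]
wrist_force: [-0.4, 1.1, -0.5]
gripper_width: 0.0733
0.245 [0.42063294 0.30270554 0.26217622] slide cm [-0.02958518  0.11158783 -7.16378677]
0.173 [0.45659387 0.30102881 0.19982239] slide cm [-0.02614402  0.11184064  0.0362124 ]
turn [-3.51500007e-05  4.77935361e-04 -1.56620296e-04]
```

View pics/a6.png

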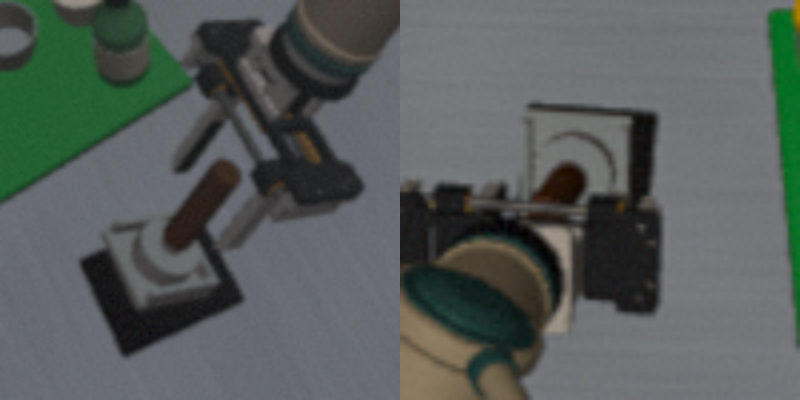

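The fingers straddle the mid-handle, with tips at (180,165) and (225,245) and the handle between them. Closing.

```bash
python3 -m jog '{"slide":[[0,0.1,0],[0,0,0],[0,0,0],[0,0,0],[0,0,0],[0,0,0],[0,0,0],[0,0,0]],"turn":[[0,0,0],[0,0,0],[0,0,0],[0,0,0],[0,0,0],[0,0,0],[0,0,0],[0,0,0]]}' 0;  python3 -m jog '{"slide":[[0,0,-0.3],[0,0,-0.6],[0,0,-0.8],[0,0,-0.8],[0,0,0]],"turn":[[0,0,0],[0,0,0],[0,0,0],[0,0,0],[0,0,0]]}'
```

```text
time: 18.08
eef_pos: [0.4561, 0.3015, 0.2003]
ee_rot: [[0.047, 0.865, 0.5], [0.999, -0.041, -0.023], [0.0, 0.5, -0.866]]
wrist_force: [-1.8, 1.5, 0.4]
gripper_width: 0.0275
time: 18.7
eef_pos: [0.4436, 0.3023, 0.2231]
ee_rot: [[0.046, 0.864, 0.501], [0.999, -0.041, -0.022], [0.001, 0.501, -0.865]]
wrist_force: [-0.8, -0.2, -4.5]
gripper_width: 0.0275
```

```bash
python3 -m jog '{"slide":[[0,0,-1],[0,0,-1.5],[0,0,-2],[0,0,-2],[0,0,-1.5],[0,0,-0.5],[0,0,0],[0,0,0],[0,0,0],[0,0,0],[0,0,0],[0,0,0],[0,0,0],[0,0,-1],[0,0,-2],[0,0,-2.5],[0,0,-2],[0,0,-1],[0,0,0]],"turn":[[0,0,0],[0,0,0],[0,0,0],[0,0,0],[0,0,0],[0,0,0],[0.06,0,0],[0.1,0,0],[0.1,0,0],[0.1,0,0],[0.1,0,0],[0.064,0,0],[0,0,-0.047],[0,0,0],[0,0,0],[0,0,0],[0,0,0],[0,0,0],[0,0,0]]}'; python3 - <<'E'
from h import *
p,d=grab('scene','s7'); p2,_=grab('top','t7')
a=np.hstack([cv2.resize(p[160:350,220:410],(400,400)),cv2.resize(p2[80:230,160:310],(400,400))]); cv2.imwrite('pics/a7.png',a[:,:,::-1])
E
```

```text
time: 21.08
eef_pos: [0.4014, 0.304, 0.3814]
ee_rot: [[-0.0, 1.0, 0.002], [1.0, 0.0, 0.001], [0.001, 0.002, -1.0]]
wrist_force: [-0.0, -0.2, -4.5]
gripper_width: 0.0276
```

View pics/a7.png

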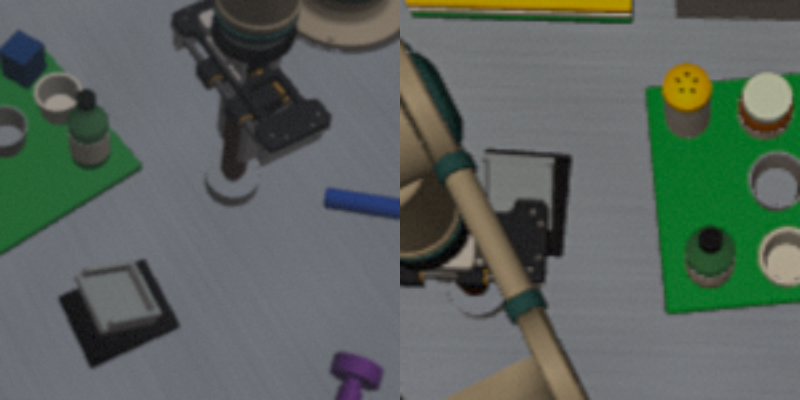

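The tamper is out of the rest and hanging upright, with its foot at (232,180) in the left panel. I'll overlay the predicted foot to check its tilt.

```bash
cat > ov.py <<'E'
import sys
from fit import *
from h import cloud,arm
tag=sys.argv[1]; s=arm.sense(); p=s['eef_pos']; a=-s['ee_rot'][:,2]
b=p-.173*a
z=np.load(f's{tag}.npz'); z2=np.load(f't{tag}.npz'); out=[]
for n,q in(('scene',z['p']),('top',z2['p'])):
    big=cv2.resize(q,None,fx=4,fy=4,interpolation=cv2.INTER_CUBIC)
    for h0,h1,r in((0,.022,.029),(.032,.13,.014)):
        X=np.vstack([circle(b+h*a,r,a) for h in(h0,h1)]); u=(proj(n,X)+.5)*4
        cv2.polylines(big,[np.round(cv2.convexHull(u.astype(np.float32))).astype(np.int32)],True,(255,0,255),1)
    c=np.int32((proj(n,[b+.04*a])[0])*4); big=cv2.copyMakeBorder(big,200,200,200,200,0)
    out.append(big[c[1]:c[1]+400,c[0]:c[0]+400])
cv2.imwrite(f'pics/ovt{tag}.png',np.hstack(out)[:,:,::-1])
E
python3 ov.py 7 >/dev/null
```

```text
(no output)
```

View pics/ovt7.png

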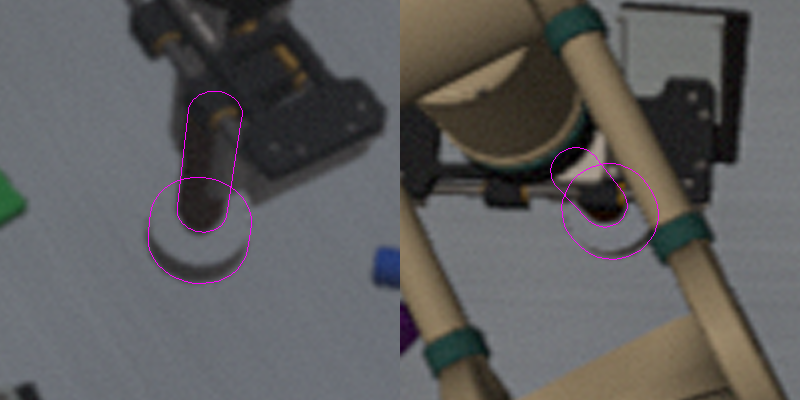

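The predicted foot and handle match in both views to about 1 mm, so the tamper is square in the grip. I'll carry it high over to the press.

```bash
python3 -m jog '{"slide":[[-1.5,0.3,0],[-2.5,0.6,0],[-3.5,0.8,0],[-4,0.9,0],[-4,0.9,0],[-4,0.9,0],[-4,0.9,0],[-4,0.9,0],[-4,0.9,0],[-4,0.9,0],[-4,0.9,0],[-4,1,0],[-4,1,0],[-4,1,0],[-3.5,0.8,0],[-2.5,0.6,0],[-1.5,0.4,0],[-0.8,0.1,0],[0,0,0],[0,0,0]],"turn":[[0,0,0],[0,0,0],[0,0,0],[0,0,0],[0,0,0],[0,0,0],[0,0,0],[0,0,0],[0,0,0],[0,0,0],[0,0,0],[0,0,0],[0,0,0],[0,0,0],[0,0,0],[0,0,0],[0,0,0],[0,0,0],[0,0,0],[0,0,0]]}'
```

```text
time: 23.68
eef_pos: [0.5392, -0.2929, 0.3809]
ee_rot: [[-0.001, 1.0, 0.0], [1.0, 0.001, 0.001], [0.001, 0.0, -1.0]]
wrist_force: [-1.0, 0.1, -4.6]
gripper_width: 0.0277
```

```bash
python3 -m jog '{"slide":[[0,0,1],[0,0,2],[0,0,2.5],[0,0,2.5],[0,0,2.5],[0,0,1.5],[0,0,1],[0,0,0.5],[0,0,0],[0,0,0]],"turn":[[0,0,0],[0,0,0],[0,0,0],[0,0,0],[0,0,0],[0,0,0],[0,0,0],[0,0,0],[0,0,0],[0,0,0]]}';python3 - <<'E'
from h import *
p,d=grab('scene','s8'); p2,_=grab('top','t8')
E
python3 ov.py 8 >/dev/null
```

```text
time: 24.92
eef_pos: [0.5397, -0.2943, 0.2465]
ee_rot: [[-0.0, 1.0, 0.001], [1.0, 0.0, -0.001], [-0.001, 0.001, -1.0]]
wrist_force: [0.4, -1.0, -3.6]
gripper_width: 0.0276
```

View pics/ovt8.png

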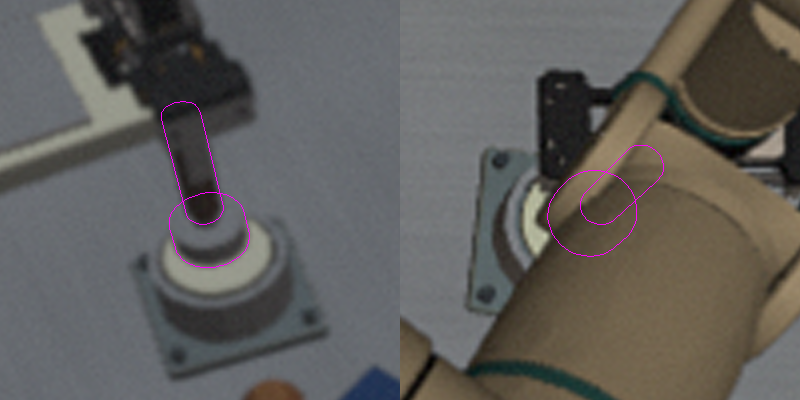

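The foot is centred just above the plate inside the ring (left panel: foot at (208,230), plate at (217,255)). Pressing now.

```bash
python3 -m jog '{"slide":[[0.2,0,0.5],[0,0,0.4],[0,0,0.3],[0,0,0.3],[0,0,0.3],[0,0,0]],"turn":[[0,0,0],[0,0,0],[0,0,0],[0,0,0],[0,0,0],[0,0,0]]}';python3 -m jog '{"slide":[[0,0,0.3],[0,0,0.2],[0,0,0]],"turn":[[0,0,0],[0,0,0],[0,0,0]]}'
```

```text
time: 25.78
eef_pos: [0.5393, -0.2918, 0.2281]
ee_rot: [[-0.0, 1.0, 0.0], [1.0, 0.0, 0.0], [0.0, 0.0, -1.0]]
wrist_force: [-1.2, 2.3, 4.8]
gripper_width: 0.0275
time: 26.15
eef_pos: [0.5393, -0.2918, 0.2234]
ee_rot: [[-0.0, 1.0, 0.0], [1.0, 0.0, 0.0], [0.0, 0.0, -1.0]]
wrist_force: [-2.8, 3.1, 7.0]
gripper_width: 0.0278
```

```bash
python3 -m jog '{"slide":[[0,0,0.2],[0,0,0.1],[0,0,0]],"turn":[[0,0,0],[0,0,0],[0,0,0]]}'; python3 -m jog '{"slide":[[0,0,0.1],[0,0,0]],"turn":[[0,0,0],[0,0,0]]}'
```

```text
time: 26.52
eef_pos: [0.5393, -0.2917, 0.2222]
ee_rot: [[-0.0, 1.0, 0.001], [1.0, 0.0, -0.0], [-0.0, 0.001, -1.0]]
wrist_force: [-4.4, 4.0, 14.1]
gripper_width: 0.0277
time: 26.78
eef_pos: [0.5393, -0.2917, 0.2222]
ee_rot: [[-0.0, 1.0, 0.002], [1.0, 0.0, -0.001], [-0.001, 0.002, -1.0]]
wrist_force: [-5.1, 4.4, 18.5]
gripper_width: 0.0276
```

The position has stopped at z = 0.2222 while the force jumped to 18.5 N, so the plate is at its stop. I'll hold it there, then lift gently.

```bash
python3 -m jog '{"slide":[[0,0,0],[0,0,0],[0,0,0],[0,0,0],[0,0,0],[0,0,0]],"turn":[[0,0,0],[0,0,0],[0,0,0],[0,0,0],[0,0,0],[0,0,0]]}'; python3 - <<'E'
from h import *
grab('scene','s9');grab('top','t9')
E
python3 ov.py 9 >/dev/null;  python3 -m jog '{"slide":[[0,0,-0.3],[0,0,-0.4],[0,0,-0.5],[0,0,-0.5],[0,0,-0.7],[0,0,-1],[0,0,-1.5],[0,0,-2],[0,0,-2.5],[0,0,-2.5],[0,0,-2],[0,0,-1.5],[0,0,-0.8],[0,0,0],[0,0,0]],"turn":[[0,0,0],[0,0,0],[0,0,0],[0,0,0],[0,0,0],[0,0,0],[0,0,0],[0,0,0],[0,0,0],[0,0,0],[0,0,0],[0,0,0],[0,0,0],[0,0,0],[0,0,0]]}'; python3 - <<'E'
from h import *
grab('scene','s10');grab('top','t10')
E
python3 ov.py 10 >/dev/null; python3 -c "
import cv2,numpy as np
cv2.imwrite('pics/c.png',np.hstack([cv2.imread('pics/ovt%s.png'%k)[:,:400] for k in (9,10)]))"
```

```text
time: 27.52
eef_pos: [0.5393, -0.2917, 0.2222]
ee_rot: [[-0.0, 1.0, 0.002], [1.0, 0.0, -0.001], [-0.001, 0.002, -1.0]]
wrist_force: [-4.3, 4.7, 18.0]
gripper_width: 0.0275
time: 29.5
eef_pos: [0.5391, -0.2919, 0.3797]
ee_rot: [[-0.0, 1.0, -0.001], [1.0, 0.0, 0.001], [0.001, -0.001, -1.0]]
wrist_force: [-0.6, 0.5, -4.7]
gripper_width: 0.0277
```

View pics/c.png

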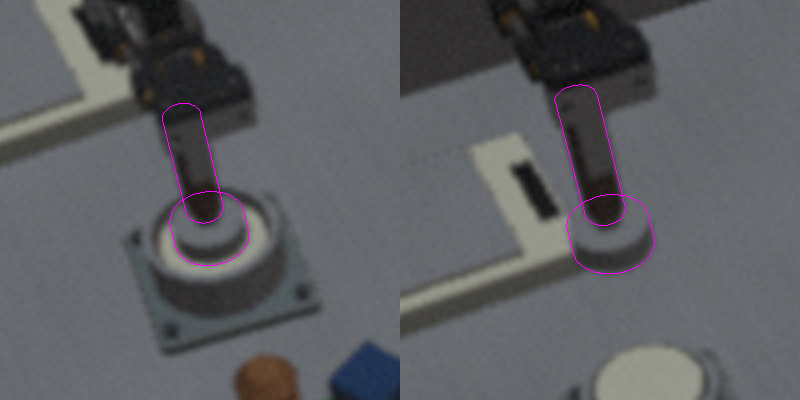

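On the left, the pressed plate sits below the ring rim with the foot square on it; on the right, the plate is up again and the tamper still matches its predicted pose, so there was no slip. I'll carry it to the mid-left place (0.557, 0.102).

```bash
python3 -m jog '{"slide":[[1,0,0],[2,0.1,0],[3,0.1,0],[3.5,0.2,0],[3.5,0.2,0],[3.5,0.2,0],[3.5,0.2,0],[3.5,0.2,0],[3.5,0.2,0],[3.5,0.2,0],[3,0.2,0],[2.5,0.1,0],[1.7,0.1,0],[1,0,0],[0.6,0,0],[0,0,0],[0,0,0]],"turn":[[0,0,0],[0,0,0],[0,0,0],[0,0,0],[0,0,0],[0,0,0],[0,0,0],[0,0,0],[0,0,0],[0,0,0],[0,0,0],[0,0,0],[0,0,0],[0,0,0],[0,0,0],[0,0,0],[0,0,0]]}'
```

```text
time: 31.72
eef_pos: [0.5594, 0.1003, 0.3807]
ee_rot: [[0.001, 1.0, -0.0], [1.0, -0.001, -0.0], [-0.0, -0.0, -1.0]]
wrist_force: [-0.3, -0.3, -4.5]
gripper_width: 0.0278
```

```bash
python3 -m jog '{"slide":[[0,-0.2,1],[0,0,2],[0,0,2.5],[0,0,2.5],[0,0,2.5],[0,0,2.5],[0,0,1.5],[0,0,1],[0,0,0.4],[0,0,0],[0,0,0]],"turn":[[0,0,0],[0,0,0],[0,0,0],[0,0,0],[0,0,0],[0,0,0],[0,0,0],[0,0,0],[0,0,0],[0,0,0],[0,0,0]]}'; python3 - <<'E'
from h import *
p,_=grab('scene','s11'); grab('top','t11')
cv2.imwrite('pics/a11.png',cv2.resize(p[160:310,140:300],(640,600))[:,:,::-1])
E
```

```text
time: 33.1
eef_pos: [0.5578, 0.1011, 0.2225]
ee_rot: [[-0.0, 1.0, 0.002], [1.0, 0.0, 0.0], [0.0, 0.002, -1.0]]
wrist_force: [0.3, 0.2, -5.1]
gripper_width: 0.0277
```

View pics/a11.png

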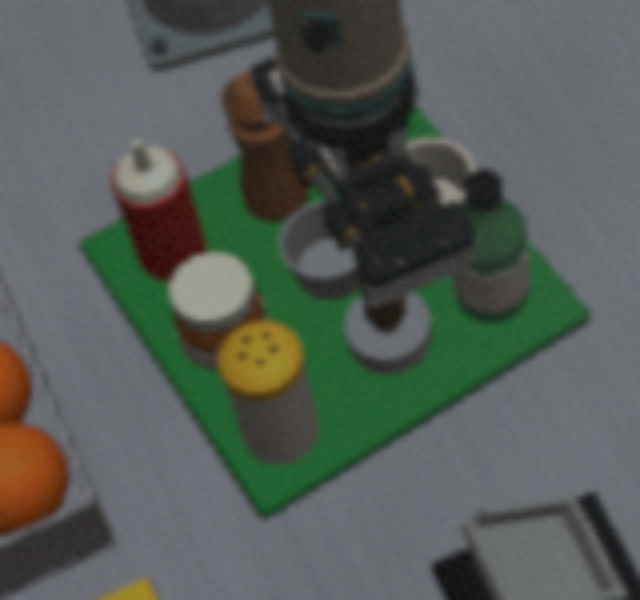

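The tamper foot at (388,330) is clear of the shaker, the sauce cup and the oil bottle. Final lowering.

```bash
python3 -m jog '{"slide":[[0,0,0.8],[0,0,0.8],[0,0,0.6],[0,0,0.4],[0,0,0.3],[0,0,0.2],[0,0,0]],"turn":[[0,0,0],[0,0,0],[0,0,0],[0,0,0],[0,0,0],[0,0,0],[0,0,0]]}';python3 -m jog '{"slide":[[0,0,0.15],[0,0,0]],"turn":[[0,0,0],[0,0,0]]}'
```

```text
time: 34.08
eef_pos: [0.5573, 0.101, 0.1906]
ee_rot: [[-0.0, 1.0, -0.0], [1.0, 0.0, 0.0], [0.0, -0.0, -1.0]]
wrist_force: [-0.8, -0.4, -4.0]
gripper_width: 0.0276
time: 34.33
eef_pos: [0.5575, 0.1011, 0.1893]
ee_rot: [[-0.0, 1.0, 0.001], [1.0, 0.0, 0.0], [0.0, 0.001, -1.0]]
wrist_force: [0.4, -0.3, -4.3]
gripper_width: 0.0276
```

```bash
python3 -m jog '{"slide":[[0,0,0.1],[0,0,0]],"turn":[[0,0,0],[0,0,0]]}';python3 -m jog '{"slide":[[0,0,0.1],[0,0,0]],"turn":[[0,0,0],[0,0,0]]}'
```

```text
time: 34.58
eef_pos: [0.5575, 0.1011, 0.1893]
ee_rot: [[-0.0, 1.0, 0.001], [1.0, 0.0, 0.0], [0.0, 0.001, -1.0]]
wrist_force: [-2.1, 0.7, 5.1]
gripper_width: 0.0274
time: 34.83
eef_pos: [0.5575, 0.1011, 0.1893]
ee_rot: [[-0.0, 1.0, 0.002], [1.0, 0.0, 0.0], [0.0, 0.002, -1.0]]
wrist_force: [-3.5, 0.6, 11.4]
gripper_width: 0.0275
```

Solid contact. I'll ease off 1 mm, open part-way and lift straight up.

```bash
python3 -m jog '{"slide":[[0,0,-0.1],[0,0,0]],"turn":[[0,0,0],[0,0,0]]}';python3 -m jog '{"slide":[[0,0,0],[0,0,0],[0,0,0],[0,0,0],[0,0,0]],"turn":[[0,0,0],[0,0,0],[0,0,0],[0,0,0],[0,0,0]]}' 0.6; python3 -m jog '{"slide":[[0,0,-0.4],[0,0,-0.8],[0,0,-1.5],[0,0,-2.5],[0,0,-3],[0,0,-3],[0,0,-3],[0,0,-2],[0,0,-1],[0,0,0]],"turn":[[0,0,0],[0,0,0],[0,0,0],[0,0,0],[0,0,0],[0,0,0],[0,0,0],[0,0,0],[0,0,0],[0,0,0]]}'; python3 -m jog '{"slide":[[0,-1,0],[0,-2,0],[0,-3,0],[0,-3,0],[0,-3,0],[0,-3,0],[0,-2,0],[0,-1,0],[0,0,0]],"turn":[[0,0,0],[0,0,0],[0,0,0],[0,0,0],[0,0,0],[0,0,0],[0,0,0],[0,0,0],[0,0,0]]}'; python3 - <<'E'
from h import *
p,_=grab('scene','s12'); p2,_=grab('top','t12')
a=np.hstack([cv2.resize(p[100:300,130:330],(400,400)),cv2.resize(p2[80:230,245:445],(400,300))[:, :400] if 0 else cv2.resize(p2[80:230,240:390],(400,400))]); cv2.imwrite('pics/a12.png',a[:,:,::-1])
E
```

```text
time: 35.08
eef_pos: [0.5575, 0.1011, 0.1893]
ee_rot: [[-0.0, 1.0, 0.001], [1.0, 0.0, 0.0], [0.0, 0.001, -1.0]]
wrist_force: [-2.3, 1.3, 7.6]
gripper_width: 0.0277
time: 35.7
eef_pos: [0.5573, 0.101, 0.1881]
ee_rot: [[-0.0, 1.0, -0.0], [1.0, 0.0, 0.0], [0.0, -0.0, -1.0]]
wrist_force: [-0.4, -0.2, 0.5]
gripper_width: 0.0564
time: 36.95
eef_pos: [0.5574, 0.101, 0.3611]
ee_rot: [[-0.0, 1.0, 0.002], [1.0, 0.0, 0.0], [0.0, 0.002, -1.0]]
wrist_force: [-0.3, 0.1, 0.1]
gripper_width: 0.0563
time: 38.08
eef_pos: [0.3772, 0.101, 0.3602]
ee_rot: [[-0.0, 1.0, 0.001], [1.0, 0.0, 0.0], [0.0, 0.001, -1.0]]
wrist_force: [0.2, -0.1, -0.5]
gripper_width: 0.0566
```

View pics/a12.png

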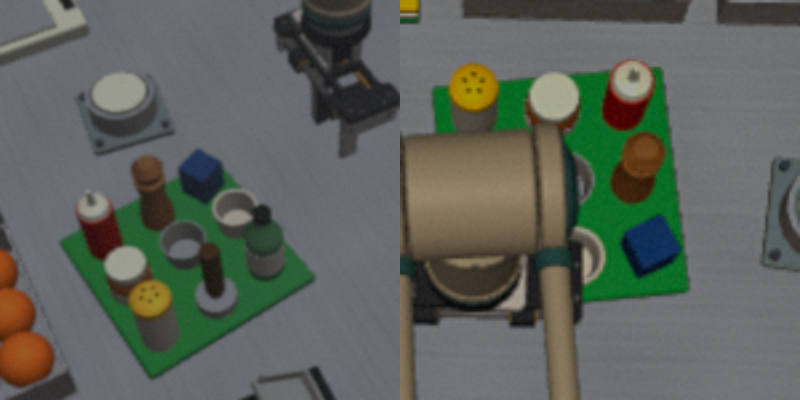

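Both stand on the board: the shaker at (155,315), the tamper at (215,280), with the plate up at (118,92) and the gripper clear. I'll make a quick bystander check and hand in.

```bash
python3 - <<'E'
from h import *
K,D,R,t=cam('scene')
a=np.load('scene0.npz')['p'].astype(np.float32);b=np.load('s12.npz')['p'].astype(np.float32)
for n,x in dict(mill=(.572,-.07,.1),oil=(.475,.081,.1),squeezer=(.657,-.06,.1),ramekin=(.479,-.005,.05),saucecup=(.565,.009,.05),jar=(.652,.023,.06),tin=(.49,-.09,.05)).items():
    u=cv2.projectPoints(np.array([x]),cv2.Rodrigues(R)[0],t,K,D)[0][0,0].astype(int)
    s=np.s_[u[1]-9:u[1]+10,u[0]-9:u[0]+10]
    print(n,u,np.round(cv2.phaseCorrelate(a[s].mean(-1),b[s].mean(-1)),2),round(float(abs(a[s]-b[s]).mean()),1))
print(arm.sense()['qd'].round(3))
arm.finish_job()
E
```

```text
Traceback (most recent call last):
ValueError: setting an array element with a sequence. The requested array has an inhomogeneous shape after 1 dimensions. The detected shape was (2,) + inhomogeneous part.
```

```bash
python3 - <<'E'
from h import *
K,D,R,t=cam('scene')
a=np.load('scene0.npz')['p'].astype(np.float32);b=np.load('s12.npz')['p'].astype(np.float32)
for n,x in dict(mill=(.572,-.07,.1),oil=(.475,.081,.1),squeezer=(.657,-.06,.1),ramekin=(.479,-.005,.05),saucecup=(.565,.009,.05),jar=(.652,.023,.06),tin=(.49,-.09,.05)).items():
    u=cv2.projectPoints(np.array([x]),cv2.Rodrigues(R)[0],t,K,D)[0][0,0].astype(int)
    s=np.s_[u[1]-9:u[1]+10,u[0]-9:u[0]+10]
    print(n,u,np.round(cv2.phaseCorrelate(a[s].mean(-1),b[s].mean(-1))[0],2),round(float(abs(a[s]-b[s]).mean()),1))
print(arm.sense()['qd'].round(3))
print(arm.finish_job())
E
```

```text
mill [205 190] [-0.03  0.16] 3.4
oil [260 216] [-0.08 -0.08] 3.2
squeezer [177 205] [ 0.06 -0.12] 4.4
ramekin [246 204] [-0.07 -0.08] 4.1
saucecup [220 220] [-0.14  0.04] 3.9
jar [193 234] [-0.28 -0.16] 7.0
tin [230 185] [-0.1   0.21] 3.4
[-0.001  0.007 -0.006  0.     0.004 -0.001]
the job is handed in; nothing more can be done
None
```

I moved the shaker to the far-left free place on the board. I then pressed the plate to its stop with the tamper and stood the tamper in the mid-left free place. The job was handed in after about 38 s of the 72 s; it reports no verdict.

- **Pressing:** The plate stopped moving at 18 N on the wrist, and I held it there for about 1 s. The tamper was square and about 1–3 mm from the plate's centre. The last picture shows the plate up again.
- **Placing:** Both were lowered until the wrist force showed contact, and the arm withdrew straight up. The last picture shows both upright on the board and the gripper clear.
- **Clearances:** From measured positions, the tamper's foot has about 28 mm to the oil bottle, 31 mm to the sauce cup and 35 mm to the shaker. The shaker has about 33 mm to the jar.
- **Bystanders:** Their image shift between the first and last picture is at most about 0.3 pixel, so none moved visibly. The jar's is the largest, probably because the shaker now stands in front of it.
- **Disagreements:** The two cameras differed by about 3 mm on the plate and shaker positions. My first tamper lean fit was about 0.15 rad off because of a poor mask, and I corrected it before grasping. The first run of the bystander check crashed on a print error, before handing in, and I reran it.

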